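# Turn over a casting base and sleeve it

### The job

The square metal base plate lies upside down, standing on its round spigot. Turn it over so that it lies flat on the bench with the spigot up, bring it flush against the wooden stop batten, on the side where it now lies, and push the wide steel tube fully down over the spigot so that it stands on the plate. Leave the thin tube, the clay cup and the jar where they are.

Things in the scene. Friction and masses are not known exactly. Their poses are not given: they have to be found in the camera images.
- base: Loose cast aluminium base, about 0.4 kg: square plate 100x100x12 mm with a round spigot 44 mm in diameter, 28 mm long (4 mm chamfer at its end) in the middle of one face. Origin: centre of the spigot's free end; z runs through the plate and out of its flat back; x, y parallel to its edges. At the start it stands on the spigot, z up, the rim 28 mm clear of the bench; turned over, z points down
- base_mid (a point): Centre of the base's square plate, half-way through its thickness, 34 mm from the spigot's free end; 6 mm above the bench when the base lies flat, spigot up. The rim overhangs the spigot by 28 mm at the middle of each side. Axes as base
- batten: Wooden stop batten fixed on the bench, 240 mm long, 30 mm thick, 20 mm high. Origin: on the bench at the foot of the stop face, half-way along it. x runs along the batten, y points from the stop face into the wood, z up. The base starts on the -y side, its centre 205 to 235 mm from the stop face, its edges turned up to 0.3 rad from the batten's
- tube_mid (a point): Wide steel tube standing upright on the bench, 56 mm outside diameter, 48 mm bore, 70 mm tall, open at both ends, loose, 0.2 kg. The point is its centre, half-way up; z is its axis. It fits over the spigot with 2 mm to spare all round; fully home its centre is 35 mm above the plate's upper face (47 mm above the bench)
- thin_tube_mid (a point): Thin steel tube standing upright on the bench, 40 mm outside diameter, 33 mm bore, 70 mm tall, loose: too narrow for the spigot, a bystander. The point is its centre, half-way up. It and the wide tube stand beyond the batten and may have changed places
- clay_cup_mid (a point): Loose terracotta cup, 70 mm across and 70 mm tall, a bystander. The point is its centre, half-way up
- jar_mid (a point): Loose amber glass jar, 66 mm across and 85 mm tall, a bystander. The point is its centre, about half-way up
There are look-alikes about, which are no part of the job. Of the things that look like the base, the largest one is meant. What is shaped like the batten but purple is not meant.

How it is judged:
By the outcome, as a careful person would: the job done as asked, in the order asked, and still so for the second after the job is handed in, with the robot touching nothing.
It also fails if it takes over 58 s, if anything falls off the work surface, if the arm or the gripper's body presses on something with over 40 N, if the wrist force passes 120 N, or if a joint passes its speed limit or range.

### The arm

A 6-joint arm with a two-finger parallel gripper is mounted at the origin on the work surface. World frame = base frame: x ahead of the robot, y to its left, z up, the work surface at z = 0. Lengths are in m, angles in rad, forces in N, time in s.
With the tool pointing down it reaches from about 0.35 to 0.925 m from the base axis. Payload 6.4 kg.
Tool frame: the origin (TCP) lies midway between the tips of the shut fingers; the grasp point (between the pads) lies 19 mm behind it; z points along the fingers, y is the direction in which the jaws open and shut (so a half turn about z gives the same grasp; the last joint's range is limited). The gripper opens to 94 mm and grips with 3 to 60 N. Pads are 16 mm wide; open, the fingers measure 119 mm over their backs; the gripper's body (75 mm by 177 mm) begins 78 mm behind the grasp point.
Start: joints at [-1.305, 0.245, 1.558, -0, 1.339, -0.174], TCP at [0.277, -0.588, 0.205] pointing down, gripper open.
Joint ranges: [-3.13, 3.13], [-1.02, 2.26], [0.13, 2.54], [-0.95, 4.09], [0.21, 2.88], [-2.74, 2.74]. Speed limits (rad/s): [2.57, 2.57, 3.14, 3.14, 3.14, 3.14].

### API

Orientations are given as a 3x3 rotation matrix whose columns are the frame's x, y, z axes.
In Python, from workcell import sense, camera, camera_model, finish_job, recognise gives the robot as it stands.
- The arm moves only by the shell command python3 -m handwheel 'ROWS' [FORCE]. ROWS is JSON, a list of rows, each a list of 5 numbers: the closure, from -1 (fully open) to 1 (shut), then the shift along the tool's x, y, z in cm, then the turn about the tool's z in rad. In form: [[jaw, tx, ty, tz, spin], ...]. A call has 1 to 20 rows; each row is the pose to reach, as a shift and turn from the pose commanded when the call began, along the tool's axes at that moment; what a row does not reach only later rows make up. A row lasts 1/8 s, in which the tool goes at most 62.5 mm and 10.7 degrees, less where a joint would pass 70% of its speed; a pose out of reach is approached as far as the arm can. A call with a gripper value outside its range is refused whole. The fingers move at their own pace and stop on an object; FORCE is the grip in N (left out, the last holds). Time passes only in rows, so rows that repeat a pose let the fingers close. It gives the time, the measured TCP pose, the force and the opening at its end, in the units of the state.
- sense(): the state, without advancing time (a new reading comes with each control period).
- camera(name): name is "scene" or "top" or "wrist"; returns (picture, depth): 420x560x3 uint8, red, green, blue; 420x560 float32, m along the optical axis (not along the pixel's ray), 0 where there is no reading.
- camera_model(name): a dict with "K" (3x3 intrinsics, pixels), "k1" (the pictures are not rectified: a ray, as slopes to the right and down, at radius r is drawn at 1 + k1 r^2 times it, then the intrinsics apply), "rvec" (rotation vector, rad) and "tvec" (3), from world to camera coordinates, as OpenCV has them. Camera axes: x right, y down, z forward; pixel columns grow to the right and rows downward; lengths in m; the calibration is good to about 2 mm. A picture is of the moment at which its call begins: read the wrist's pose just before it. camera_model takes no time and is no camera call; for the wrist camera it gives the pose at the moment of the call.
- finish_job(): hands the job in, once; it reports no verdict.
Trained networks look in the newest picture that a camera, given by its name, has taken for a name from the list of things; names that differ only in an ending like _2 or _b are one class to them, and where a whole thing is asked for, a point or a joint stands for the part that bears it (a point fixed in the world has none). Each returns a list of dicts, best first, with "confidence" (0 to 1); they miss things now and then, are a little off and sometimes report something else, mostly with a low value. They report only what shows in the picture. A call takes as long as a camera call. They do not tell look-alikes from the thing itself.
- recognise(camera, label): "pixel" ([row, column] in pixels, amid what is visible of it).
The state is a dict: "t": time; "joint_positions": joint angles; "qd": joint speeds; "tau": joint torques, N m; "tool_pos": TCP position; "tool_rot": TCP orientation; "contact_force": force on the tool from outside, world axes, zero at the start; "torque": the same for the moment, N m; "width": opening from 0.0 (shut) to 1.0 (fully open).
Only numpy, scipy, OpenCV 4.12 (cv2) and the standard library are available. Lean on these libraries where they do the work, as an engineer would, in place of code of your own. Each camera call takes 0.05 s, during which the arm holds its last target.

## Working session

There is one attempt and no reset: what is moved stays moved. The work goes in short steps, Python scripts to look and compute and a shell command to move; the robot and the scene stay as the last step left them, time stands still between calls to the robot, and variables do not carry over. Pictures are saved under pics/ and viewed, and the job is handed in when it is done.

```bash
ls; mkdir -p pics; python3 - <<'E'
from workcell import *
import cv2
print(sense())
for n in ["scene","top","wrist"]:
    p,d=camera(n); cv2.imwrite(f"pics/{n}0.png",p[:,:,::-1]); 
    m=camera_model(n); print(n,m)
    if n!="wrist":
        for l in ["base","batten","tube_mid","thin_tube_mid","clay_cup_mid","jar_mid"]:
            print(l,[(r["pixel"],round(r["confidence"],2)) for r in recognise(n,l)])
E
```

```text
pics
{'t': 0.0, 'joint_positions': array([-1.30512004e+00,  2.45785640e-01,  1.55897613e+00, -3.78995215e-05,
        1.33869099e+00, -1.74064563e-01]), 'qd': array([ 1.16082497e-04, -1.32548472e-03,  9.75055768e-05,  1.96923881e-04,
       -3.35904279e-04,  9.38883957e-04]), 'tau': array([ 1.07492253e-04, -4.15826583e+01, -3.14609814e+01,  6.84554363e-02,
        3.31737043e-02, -1.45820927e-04]), 'tool_pos': array([ 0.27656867, -0.58757817,  0.20438391]), 'tool_rot': array([[ 9.04858364e-01,  4.25712423e-01, -5.23980713e-04],
       [ 4.25712649e-01, -9.04856648e-01,  1.78515517e-03],
       [ 2.85835302e-04, -1.83837781e-03, -9.99998269e-01]]), 'contact_force': array([-0.39651138,  0.28860967,  0.2813191 ]), 'torque': array([-0.02759752, -0.01601828,  0.04174574]), 'width': 1.000742027047316}
scene {'K': array([[400.45281274,   0.        , 273.95376978],
       [  0.        , 400.45281274, 210.79609741],
       [  0.        ,   0.        ,   1.        ]]), 'k1': -0.023599880199840863, 'rvec': array([ 2.15539576,  1.4609201 , -0.45706056]), 'tvec': array([-0.20172364, -0.36543869, 
[... 501 characters left out ...]
6061507, 'rvec': array([ 2.14215828, -2.19609724,  0.13806441]), 'tvec': array([0.00576241, 0.52164265, 1.44606045])}
base [([192.1, 326.4], 0.95), ([156.2, 378.9], 0.8), ([238.4, 308.8], 0.59)]
batten [([211.6, 244.7], 0.91), ([322.9, 176.7], 0.69)]
tube_mid [([226.3, 174.3], 0.61)]
thin_tube_mid [([188.5, 177.4], 0.55)]
clay_cup_mid [([126.3, 231.5], 0.81)]
jar_mid [([124.5, 319.2], 0.65)]
wrist {'K': array([[370.75015532,   0.        , 274.30523252],
       [  0.        , 370.75015532, 213.34348632],
       [  0.        ,   0.        ,   1.        ]]), 'k1': -0.0745245327908703, 'rvec': array([-2.48065906,  1.57355847,  0.1854464 ]), 'tvec': array([-0.65052779, -0.0239871 ,  0.39059641])}
```

View pics/top0.png

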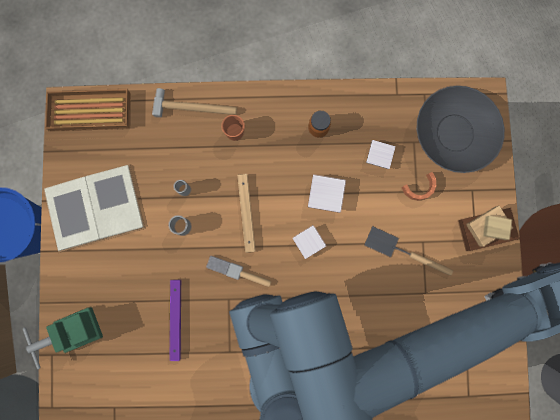

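View pics/scene0.png

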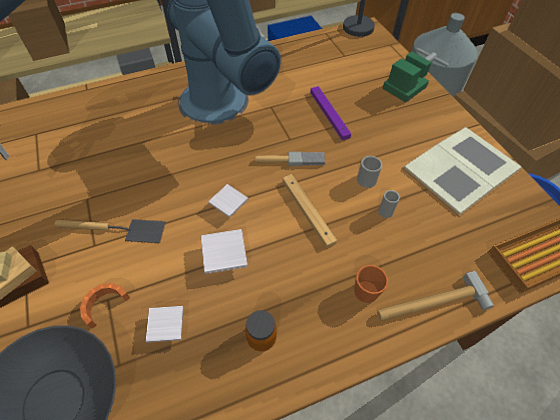

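View pics/wrist0.png

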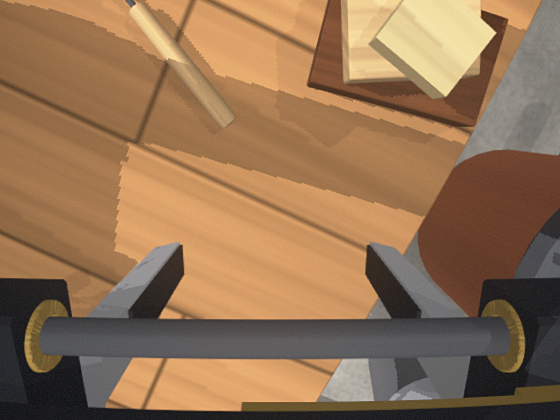

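```bash
cat > h.py <<'E'
import numpy as np, cv2
from workcell import *
def deproj(n,d,m=None):
    """world xyz for every pixel from depth"""
    m=m or camera_model(n); K=m["K"];R=cv2.Rodrigues(m["rvec"])[0]
    H,W=d.shape
    v,u=np.mgrid[0:H,0:W].astype(float)
    pts=np.stack([u.ravel(),v.ravel()],1)[:,None]
    xy=cv2.undistortPoints(pts,K,np.array([m["k1"],0,0,0,0.]))[:,0]
    X=np.c_[xy,np.ones(len(xy))]*d.reshape(-1,1)
    P=(X-m["tvec"])@R
    P=P.reshape(H,W,3); P[d==0]=np.nan
    return P
def rect(P,pts_mask):
    q=P[pts_mask][:,:2]*1000
    return cv2.minAreaRect(q.astype(np.float32))
def comp(mask,pix):
    n,l=cv2.connectedComponents(mask.astype(np.uint8))
    k=l[int(pix[0]),int(pix[1])]
    return l==k if k else None
E
python3 - <<'E'
from h import *
p,d=camera("top"); P=deproj("top",d)
bench=P[:,:,2]; print("bench z", np.nanmedian(bench[260:280,100:200]), np.nanmedian(bench[150:180,270:300]))
z=P[:,:,2]
for nm,pix,lo,hi in [("big",(192,326),.025,.06),("A",(156,379),.01,.06),("B",(241,309),.01,.06),("batten",(212,245),.008,.04),("jar",(124,319),.03,.12),("cup",(126,232),.03,.12)]:
    c=comp((z>lo)&(z<hi),pix)
    if c is None: print(nm,"none",P[pix]);continue
    r=rect(P,c); print(nm,c.sum(),r,"z",np.nanmedian(z[c]),np.nanmax(z[c]))
    print(cv2.boxPoints(r).round(1).tolist())
for nm,r,cc in [("thin",188,180),("wide",226,178)]:
    w=np.zeros_like(z,bool); w[r-16:r+16,cc-16:cc+16]=1
    m=w&(z>.05)&(z<.09); q=P[m][:,:2]*1000
    (c,rad)=cv2.minEnclosingCircle(q.astype(np.float32)); print(nm,m.sum(),c,rad,np.median(z[m]),q.mean(0))
cv2.imwrite("pics/crop1.png",cv2.resize(p[100:280,140:420,::-1],None,fx=2.8,fy=2.8,interpolation=cv2.INTER_CUBIC))
E
```

```text
bench z -0.0007385769340440703 -0.000296148627351111
big 1091 ((572.445556640625, -140.322509765625), (100.91814422607422, 101.28977966308594), 78.59394836425781) z 0.03959529440612819 0.05077016584841897
[[512.7999877929688, -179.8000030517578], [612.0999755859375, -199.8000030517578], [632.0999755859375, -100.9000015258789], [532.7999877929688, -80.80000305175781]]
A 585 ((692.7686157226562, -314.1608581542969), (76.13384246826172, 77.91898345947266), 72.53217315673828) z 0.029343234265508746 0.03945630563588497
[[644.2000122070312, -338.79998779296875], [718.5, -362.20001220703125], [741.4000244140625, -289.5], [667.0, -266.20001220703125]]
B 604 ((427.50140380859375, -82.74253845214844), (73.94499969482422, 74.43997192382812), 30.00897789001465) z 0.02889364070989044 0.03787581675640883
[[376.8999938964844, -69.0], [414.1000061035156, -133.5], [478.1000061035156, -96.5], [440.8999938964844, -32.0]]
batten 780 ((522.3428955078125, 106.63888549804688), (241.18310546875, 31.503719329833984), 4.945372104644775) z 0.019270005053585337 0.028928315892797863
[[400.79998779296875, 111.9000015258789], [403.6000061035156, 80.5], [643.7999877929688, 101.30000305175781], [641.0999755859375, 132.6999969482422]]
jar 426 ((784.5203247070312, -124.66642761230469), (61.4193115234375, 62.216392517089844), 31.850900650024414) z 0.08252100933870023 0.09319361454049505
[[742.0, -114.4000015258789], [774.9000244140625, -167.3000030517578], [827.0, -134.89999389648438], [794.2000122070312, -82.0]]
cup none [0.79882911 0.14527891 0.00219006]
thin 85 (599.232666015625, 295.0006103515625) 20.825746536254883 0.06621409589769615 [599.41252206 294.79002162]
wide 124 (484.9857482910156, 302.2537536621094) 28.829540252685547 0.06691257046623217 [484.9232322  302.04311866]
```

View pics/crop1.png

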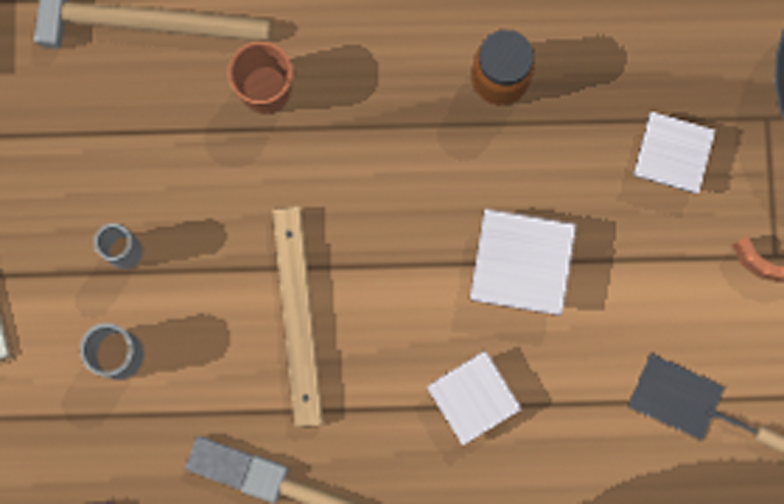

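The top view shows three white square plates. At (192,326) is one of 101 mm, 40 mm high; at (156,379) and (241,309) are two of about 75 mm, 29 mm high. The largest is meant, so I choose (192,326). The wooden batten is at (212,245) and the purple bar at (322,176) is not meant. The wide tube is at (226,178), the thin tube at (188,180).

The tool can only point down. My plan is to tip the base with one open finger on its rim and then pinch it upright between both fingers. After that I let it over towards the batten.

```bash
python3 -m handwheel '[[-1,45.3,-27.2,0,0.64],[-1,45.3,-27.2,0,0.64],[-1,45.3,-27.2,0,0.64],[-1,45.3,-27.2,0,0.64],[-1,45.3,-27.2,0,0.64],[-1,45.3,-27.2,0,0.64],[-1,45.3,-27.2,5,0.64],[-1,45.3,-27.2,10,0.64],[-1,45.3,-27.2,10,0.64],[-1,45.3,-27.2,10,0.64],[-1,45.3,-27.2,10,0.64]]' 20
python3 - <<'E'
from h import *
s=sense(); print(s["tool_pos"],s["tool_rot"].round(3).tolist(),s["joint_positions"].round(2))
m=camera_model("wrist"); p,d=camera("wrist"); P=deproj("wrist",d,m)
cv2.imwrite("pics/w1.png",p[:,:,::-1])
z=P[:,:,2]; mask=(z>.032)&(z<.048)
n,l,st,ce=cv2.connectedComponentsWithStats(mask.astype(np.uint8))
k=1+np.argmax(st[1:,4]); c=l==k; print(st[k],rect(P,c)); print(cv2.boxPoints(rect(P,c)).round(1).tolist(),np.median(z[c]))
E
```

```text
t: 2.17
tool_pos: [0.5712, -0.1497, 0.1062]
tool_rot: [[0.98, -0.199, 0.001], [-0.199, -0.98, -0.001], [0.001, 0.001, -1.0]]
contact_force: [-0.5, 0.1, 0.0]
width: 0.998
[ 0.57122559 -0.14971016  0.10619692] [[0.98, -0.199, 0.001], [-0.199, -0.98, -0.001], [0.001, 0.001, -1.0]] [-0.45  0.22  1.78 -0.    1.14  1.32]
[  186   153   151   142 20265] ((572.3153686523438, -140.9769287109375), (100.65093994140625, 100.34097290039062), 78.81937408447266)
[[513.2999877929688, -180.60000610351562], [611.7999877929688, -200.10000610351562], [631.2999877929688, -101.30000305175781], [532.9000244140625, -81.9000015258789]] 0.04077254313128888
```

View pics/w1.png

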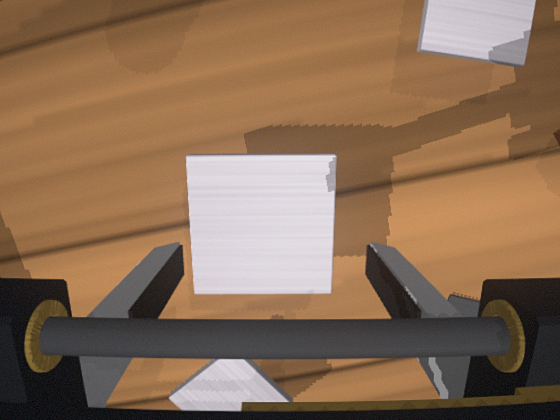

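Wrist view: the plate, about columns 187–337 and rows 153–294, lies between the fingertips at (243,182) and (243,368). The measurement agrees within 1 mm. One finger will land on the rim on the batten side and the other will pass clear of the far edge.

```bash
python3 -m handwheel '[[-1,0,0,5.5,0],[-1,0,0,6.2,0],[-1,0,0,6.8,0],[-1,0,0,7.4,0],[-1,0,0,8.0,0],[-1,0,0,8.3,0],[-1,0,0,8.3,0]]' 20
python3 - <<'E'
from h import *
p,d=camera("scene"); 
cv2.imwrite("pics/s1.png",cv2.resize(p[120:330,120:400,::-1],None,fx=2.8,fy=2.8,interpolation=cv2.INTER_CUBIC))
E
```

```text
t: 3.1
tool_pos: [0.5727, -0.1495, 0.0249]
tool_rot: [[0.98, -0.199, 0.004], [-0.199, -0.98, -0.001], [0.004, -0.0, -1.0]]
contact_force: [1.0, 4.0, 3.3]
width: 0.999
```

View pics/s1.png

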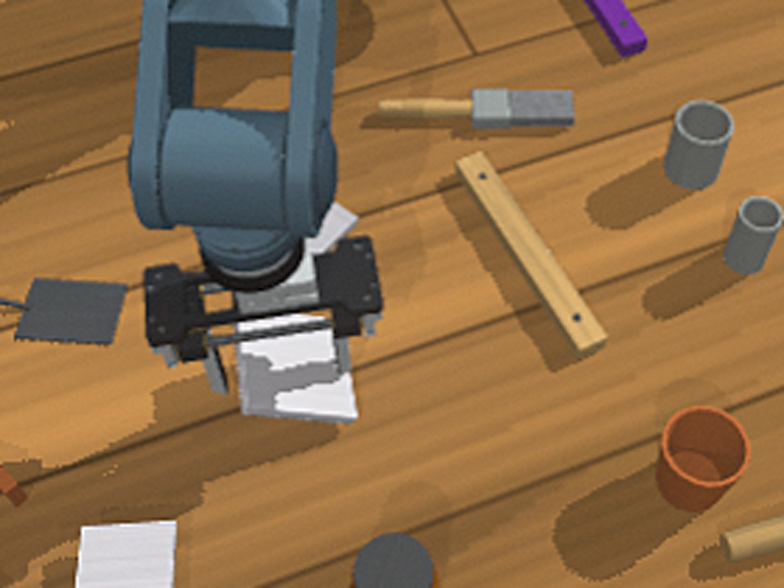

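The plate (crop about 240–355, 315–420) is tilted down on the batten side under the right finger. The left finger at (215,370) is clear of the raised edge. I press to full tilt and start closing.

```bash
python3 -m handwheel '[[-1,0,0,0.5,0],[-1,0,0,0.9,0],[-0.8,0,0,0.9,0],[-0.6,0,0,0.9,0],[-0.5,0,0,0.9,0],[-0.5,0,0,0.9,0]]' 15
python3 - <<'E'
from h import *
print(sense()["contact_force"])
p,d=camera("scene"); 
cv2.imwrite("pics/s2.png",cv2.resize(p[160:330,140:340,::-1],None,fx=3.5,fy=3.5,interpolation=cv2.INTER_CUBIC))
E
```

```text
t: 3.9
tool_pos: [0.5734, -0.1479, 0.0163]
tool_rot: [[0.98, -0.2, 0.005], [-0.2, -0.98, 0.003], [0.004, -0.004, -1.0]]
contact_force: [2.1, 11.0, 17.0]
width: 0.759
[ 2.05007225 10.9926635  16.95350875]
```

View pics/s2.png

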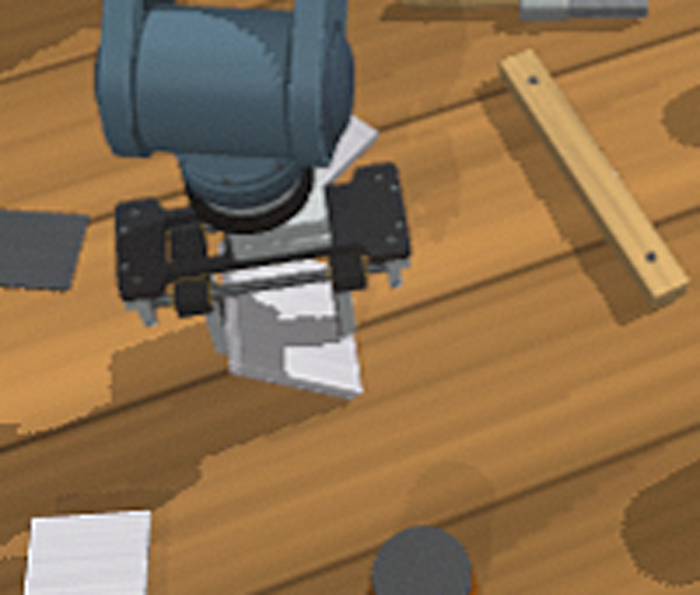

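The plate is now tilted about 40° and both fingers look close to it (left one at (215,330), right one at (345,310)). I close further while rising a little.

```bash
python3 -m handwheel '[[-0.35,0,0,0,0],[-0.2,0,0,-0.3,0],[-0.1,0,0,-0.6,0],[0,0,0,-0.9,0],[0,0,0,-0.9,0]]' 20
python3 - <<'E'
from h import *
p,d=camera("scene"); 
cv2.imwrite("pics/s3.png",cv2.resize(p[160:330,140:340,::-1],None,fx=3.5,fy=3.5,interpolation=cv2.INTER_CUBIC))
E
```

```text
t: 4.58
tool_pos: [0.5726, -0.1491, 0.024]
tool_rot: [[0.98, -0.2, 0.004], [-0.2, -0.98, 0.001], [0.004, -0.001, -1.0]]
contact_force: [1.9, 4.9, 9.4]
width: 0.629
```

View pics/s3.png

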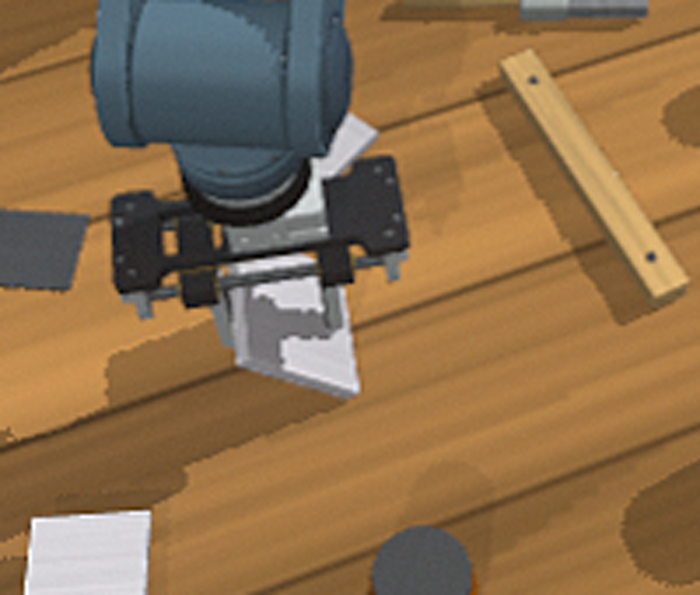

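```bash
python3 -m handwheel '[[0.1,0,0,0,0],[0.2,0,0,-0.3,0],[0.2,0,0,-0.6,0],[0.2,0,0,-0.6,0]]' 25
python3 - <<'E'
from h import *
p,d=camera("scene"); 
cv2.imwrite("pics/s4.png",cv2.resize(p[160:330,140:340,::-1],None,fx=3.5,fy=3.5,interpolation=cv2.INTER_CUBIC))
E
```

```text
t: 5.12
tool_pos: [0.5709, -0.1495, 0.0288]
tool_rot: [[0.98, -0.199, 0.0], [-0.199, -0.98, -0.0], [0.0, 0.0, -1.0]]
contact_force: [0.2, 1.5, 5.2]
width: 0.586
```

View pics/s4.png

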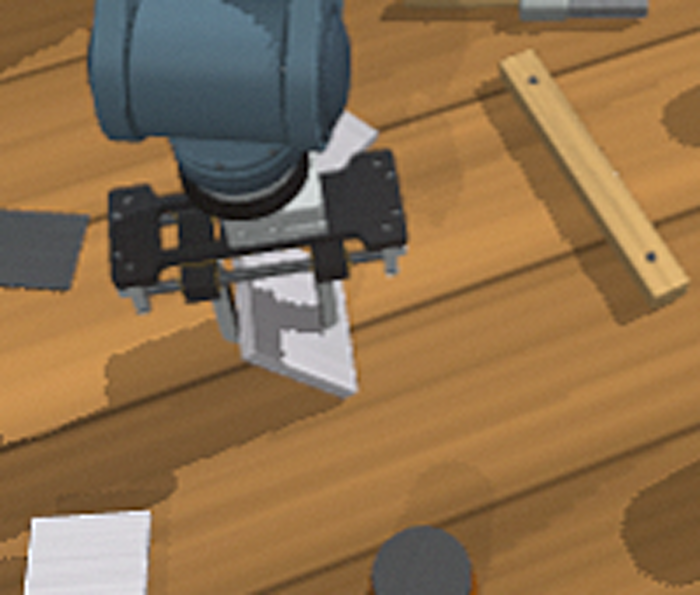

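```bash
python3 -m handwheel '[[0.3,0,0,0,0],[0.3,0,0,0,0],[0.3,0,0,-0.2,0]]' 40
```

```text
t: 5.55
tool_pos: [0.5709, -0.1493, 0.0304]
tool_rot: [[0.98, -0.199, 0.0], [-0.199, -0.98, 0.0], [0.0, -0.0, -1.0]]
contact_force: [1.7, 2.2, 0.6]
width: 0.574
```

```bash
cat > tilt.py <<'E'
from h import *
import sys
p,d=camera("scene"); P=deproj("scene",d)
cv2.imwrite(f"pics/{sys.argv[1]}.png",cv2.resize(p[160:330,140:340,::-1],None,fx=3.5,fy=3.5,interpolation=cv2.INTER_CUBIC))
s=sense(); T=s["tool_pos"]; R=s["tool_rot"]
Q=(P-T)@R  # tool coords
Q=Q*1000; w=np.zeros(d.shape,bool); w[160:330,140:340]=1
# white-ish plate pts: low saturation, away from fingers (|x|>12mm)
hsv=cv2.cvtColor(p,cv2.COLOR_RGB2HSV)
m=w&(hsv[...,1]<40)&(hsv[...,2]>90)&(abs(Q[...,0])<60)&(abs(Q[...,1])<90)&(P[...,2]<.12)&(P[...,2]>.003)
q=Q[m]; print(m.sum(), np.nanpercentile(q,[1,50,99],axis=0).round(0).tolist())
# RANSAC planes
best=None; rng=np.random.default_rng(0)
rem=q.copy()
for k in range(2):
    bi=None
    for _ in range(400):
        a=rem[rng.choice(len(rem),3,False)]; n=np.cross(a[1]-a[0],a[2]-a[0]); L=np.linalg.norm(n)
        if L<1: continue
        n/=L; e=abs((rem-a[0])@n)<1.5
        if bi is None or e.sum()>bi.sum(): bi=e
    c=rem[bi]; cm=c.mean(0); n=np.linalg.svd(c-cm,full_matrices=False)[2][2]
    if n[2]>0:n=-n
    print("plane tool normal",n.round(3),"tilt deg",np.degrees(np.arccos(-n[2])).round(1),"n",bi.sum(),"y",np.percentile(c[:,1],[1,99]).round(0),"z(tool,mm above tip)",(-np.percentile(c[:,2],[99,1])).round(0),"x",np.percentile(c[:,0],[1,99]).round(0))
    rem=rem[~bi]
    if len(rem)<50:break
E
python3 tilt.py s5
```

```text
979 [[-43.0, -43.0, -58.0], [13.0, -9.0, -24.0], [49.0, 36.0, 23.0]]
plane tool normal [ 0.008 -0.811 -0.586] tilt deg 54.2 n 641 y [-43.  15.] z(tool,mm above tip) [-23.  57.] x [-46.  49.]
plane tool normal [ 1.    -0.014 -0.004] tilt deg 89.8 n 105 y [-37.  37.] z(tool,mm above tip) [ 3. 62.] x [ 7. 10.]
```

View pics/s5.png

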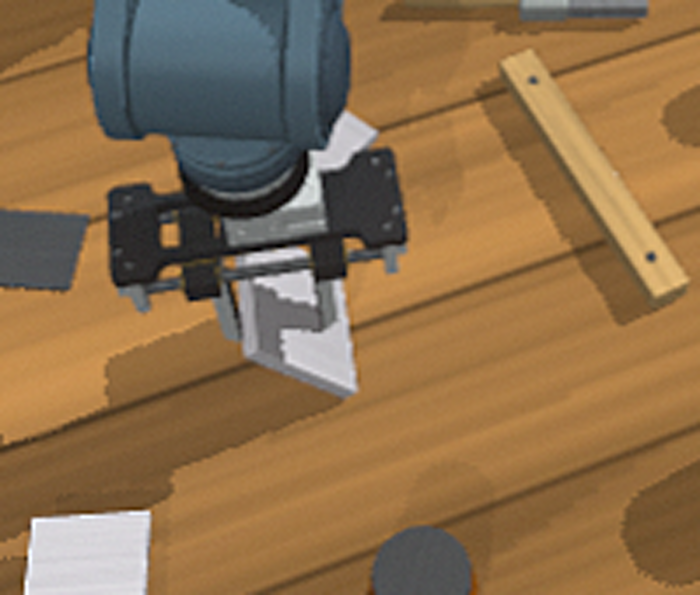

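Tilt is 54°: the far finger now bears on the spigot corner, only a little above the near fingertip. I raise while squeezing so that this finger drags that side up.

```bash
python3 -m handwheel '[[0.4,0,0,-0.5,0],[0.4,0,0,-1.0,0],[0.4,0,0,-1.5,0],[0.4,0,0,-1.5,0]]' 25
python3 tilt.py s6
```

```text
t: 6.1
tool_pos: [0.5703, -0.1494, 0.0453]
tool_rot: [[0.98, -0.199, -0.001], [-0.199, -0.98, -0.001], [-0.001, 0.001, -1.0]]
contact_force: [0.0, -0.3, -2.0]
width: 0.473
797 [[-44.0, -37.0, -60.0], [11.0, -12.0, -19.0], [49.0, 32.0, 40.0]]
plane tool normal [-0.001 -0.932 -0.363] tilt deg 68.7 n 434 y [-37.  -1.] z(tool,mm above tip) [-40.  53.] x [-46.  48.]
plane tool normal [-1.     0.004 -0.002] tilt deg 89.9 n 117 y [-33.  33.] z(tool,mm above tip) [ 4. 68.] x [ 7. 10.]
```

View pics/s6.png

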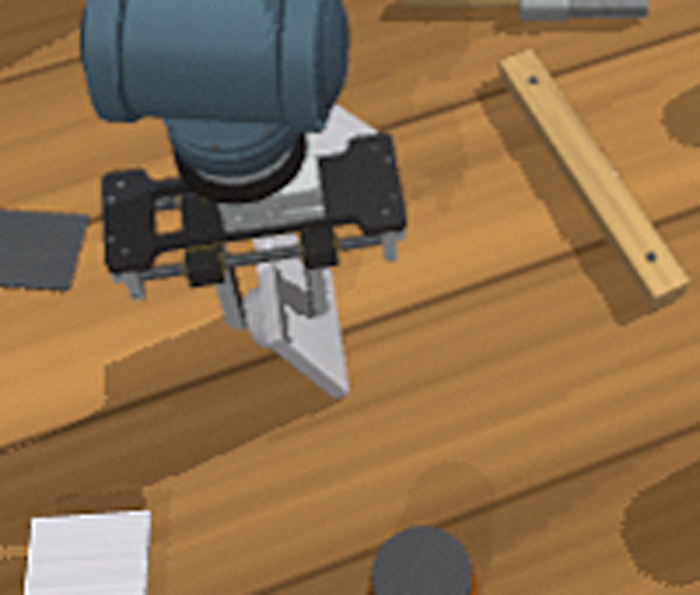

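Tilt is now 69°, which works as intended, so I carry on the same way.

```bash
python3 -m handwheel '[[0.5,0,0,-0.3,0],[0.5,0,0,-0.7,0],[0.5,0,0,-1.1,0],[0.5,0,0,-1.1,0]]' 25
python3 tilt.py s7
```

```text
t: 6.65
tool_pos: [0.5712, -0.1493, 0.057]
tool_rot: [[0.98, -0.199, 0.001], [-0.199, -0.98, -0.0], [0.001, 0.0, -1.0]]
contact_force: [0.4, -0.7, -4.2]
width: 0.471
817 [[-44.0, -37.0, -60.0], [11.0, -12.0, -20.0], [49.0, 32.0, 39.0]]
plane tool normal [-0.004 -0.931 -0.364] tilt deg 68.6 n 451 y [-37.  -0.] z(tool,mm above tip) [-39.  53.] x [-47.  48.]
plane tool normal [-1.     0.002 -0.024] tilt deg 88.7 n 114 y [-33.  33.] z(tool,mm above tip) [ 2. 63.] x [ 7. 11.]
```

View pics/s7.png

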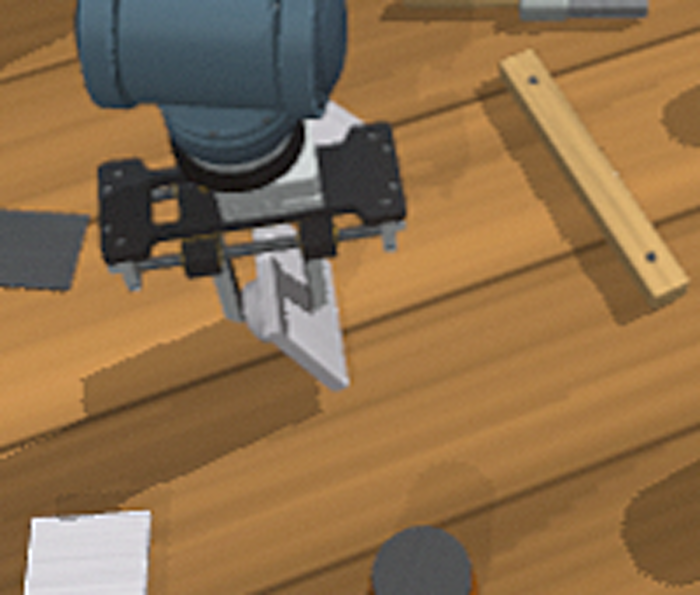

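The base is now held clear of the bench at 69°. I carry it to the batten, square it up, and use the batten's stop face to push its lower rim to vertical.

```bash
python3 -m handwheel '[[0.5,-2,-4,0,-0.1],[0.5,-3.5,-9,0,-0.29],[0.5,-6.1,-14,0,-0.29],[0.5,-6.1,-18,0.2,-0.29],[0.5,-6.1,-18.3,0.4,-0.29],[0.5,-6.1,-18.3,0.4,-0.29]]' 40
cat > tilt2.py <<'E'
import re
s=open("tilt.py").read()
s=s.replace("160:330,140:340","130:300,190:390")
open("tilt3.py","w").write(s)
E
python3 tilt2.py; python3 tilt3.py s8
```

```text
t: 7.45
tool_pos: [0.5473, 0.0421, 0.0522]
tool_rot: [[0.996, 0.09, -0.001], [0.09, -0.996, -0.0], [-0.001, 0.0, -1.0]]
contact_force: [0.2, -0.4, -3.9]
width: 0.464
488 [[-13.0, -33.0, -65.0], [10.0, 3.0, -20.0], [49.0, 35.0, 36.0]]
plane tool normal [-1.    -0.008 -0.02 ] tilt deg 88.9 n 117 y [-33.  34.] z(tool,mm above tip) [ 5. 65.] x [ 6. 10.]
plane tool normal [ 0.942  0.097 -0.32 ] tilt deg 71.3 n 67 y [-28.  34.] z(tool,mm above tip) [-6. 57.] x [-4. 21.]
```

View pics/s8.png

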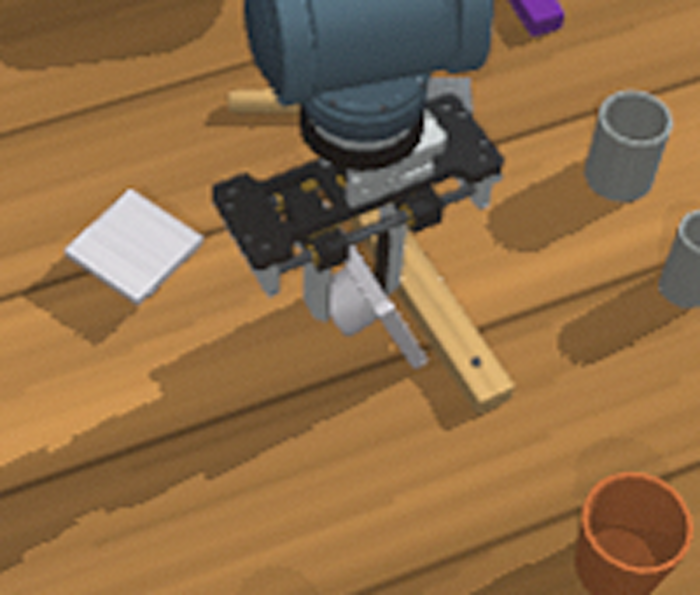

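The picture shows the base tilted between the fingers, with its rim at (420,360) just in front of the batten.

```bash
python3 -m handwheel '[[0.5,0,-0.8,0.1,0],[0.5,0,-1.2,0.1,0],[0.5,0,-1.6,0.1,0],[0.5,0,-2.0,0.1,0],[0.5,0,-2.3,0.1,0],[0.5,0,-2.3,0.1,0]]' 14
python3 tilt3.py s9
```

```text
t: 8.25
tool_pos: [0.5474, 0.0635, 0.0537]
tool_rot: [[0.996, 0.091, 0.004], [0.091, -0.996, -0.004], [0.003, 0.004, -1.0]]
contact_force: [-1.5, -8.7, 9.3]
width: 0.438
636 [[-25.0, -31.0, -63.0], [12.0, -4.0, -17.0], [48.0, 34.0, 44.0]]
plane tool normal [-0.014 -0.988 -0.152] tilt deg 81.3 n 165 y [-16.  -1.] z(tool,mm above tip) [-46.  46.] x [-15.  48.]
plane tool normal [-1.    -0.007 -0.003] tilt deg 89.8 n 120 y [-31.  34.] z(tool,mm above tip) [ 1. 65.] x [ 7. 10.]
```

View pics/s9.png

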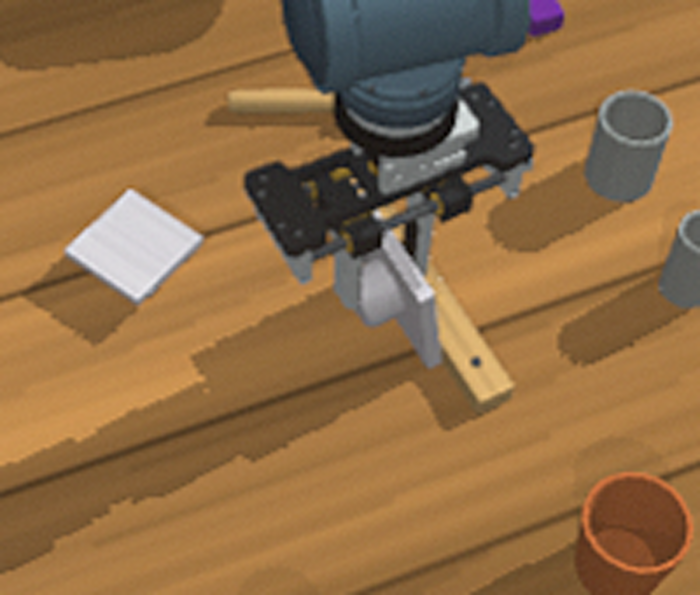

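Tilt 81°. A little more, raised slightly because the rim now touches the bench.

```bash
python3 -m handwheel '[[0.5,0,-0.2,-0.3,0],[0.5,0,-0.5,-0.4,0],[0.5,0,-0.9,-0.4,0],[0.5,0,-0.9,-0.4,0]]' 14
python3 tilt3.py s10
```

```text
t: 8.8
tool_pos: [0.5468, 0.0725, 0.0575]
tool_rot: [[0.996, 0.09, 0.005], [0.09, -0.996, -0.004], [0.004, 0.004, -1.0]]
contact_force: [0.6, -8.8, 7.4]
width: 0.423
739 [[-31.0, -29.0, -60.0], [13.0, -7.0, -14.0], [48.0, 33.0, 51.0]]
plane tool normal [ 0.008  1.    -0.004] tilt deg 89.8 n 261 y [-9. -6.] z(tool,mm above tip) [-52.  44.] x [-20.  48.]
plane tool normal [ 1.    -0.006 -0.002] tilt deg 89.9 n 101 y [-31.  33.] z(tool,mm above tip) [ 3. 61.] x [ 7. 10.]
```

View pics/s10.png

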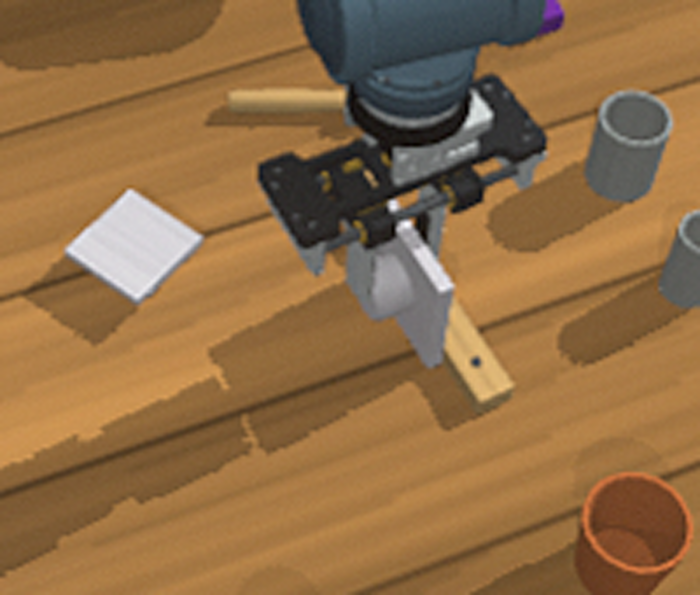

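The base is vertical, gripped across back and spigot end (opening 40 mm as expected). I carry it back 15 cm from the batten to make room, then set its edge on the bench.

```bash
python3 -m handwheel '[[0.5,0,2,-1,0],[0.5,0,7,-1,0],[0.5,0,12,-1,0],[0.5,0,15,-0.5,0],[0.5,0,15,0,0],[0.5,0,15,0.3,0],[0.5,0,15,0.3,0]]' 25
python3 - <<'E'
s=open("tilt.py").read()
open("tilt4.py","w").write(s.replace("160:330,140:340","140:310,160:360"))
E
python3 tilt4.py s11
```

```text
t: 9.72
tool_pos: [0.5588, -0.0792, 0.0571]
tool_rot: [[0.996, 0.091, -0.0], [0.091, -0.996, -0.007], [-0.001, 0.007, -1.0]]
contact_force: [-13.4, -10.3, 23.6]
width: 0.424
688 [[-37.0, -29.0, -58.0], [11.0, -7.0, -15.0], [47.0, 33.0, 47.0]]
plane tool normal [-0.003 -1.    -0.003] tilt deg 89.8 n 202 y [-9. -6.] z(tool,mm above tip) [-47.  45.] x [-43.  47.]
plane tool normal [ 1.     0.011 -0.004] tilt deg 89.8 n 117 y [-31.  33.] z(tool,mm above tip) [ 2. 62.] x [ 6. 10.]
```

View pics/s11.png

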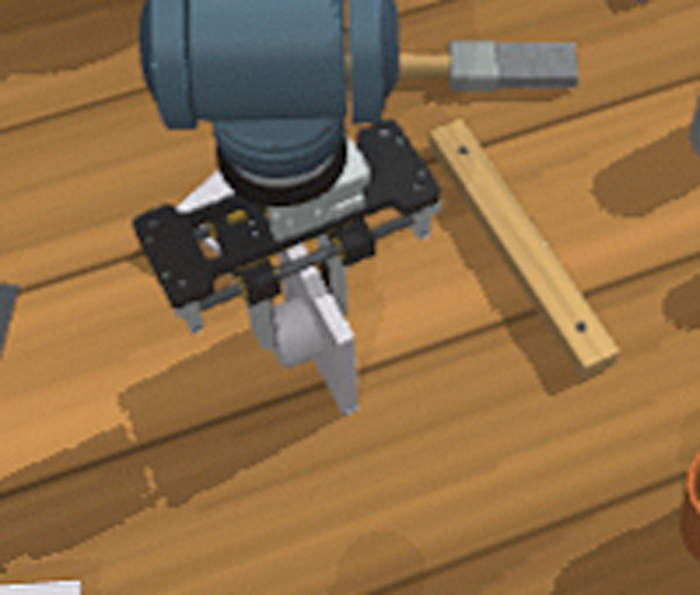

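The base stands upright on its edge on the bench with its back towards the batten. I ease the pressure, then open while following with the far finger so that it tips over onto the near one.

```bash
python3 -m handwheel '[[0.15,0,0,-0.4,0],[0.0,0,-0.6,-0.4,0],[-0.15,0,-1.0,-0.4,0],[-0.3,0,-1.4,-0.4,0],[-0.45,0,-1.8,-0.4,0],[-0.6,0,-2.2,-0.4,0],[-0.8,0,-2.7,-0.4,0],[-1,0,-3.2,-0.4,0],[-1,0,-3.6,-0.4,0],[-1,0,-4.0,-0.4,0]]' 25
python3 tilt4.py s12
```

```text
t: 11.02
tool_pos: [0.5542, -0.0349, 0.0563]
tool_rot: [[0.996, 0.09, -0.0], [0.09, -0.996, 0.001], [-0.0, -0.001, -1.0]]
contact_force: [-0.0, 0.6, -0.7]
width: 1.0
931 [[-42.0, -55.0, -58.0], [12.0, 19.0, -17.0], [48.0, 60.0, 48.0]]
plane tool normal [-0.     0.966 -0.259] tilt deg 75.0 n 397 y [ 6. 32.] z(tool,mm above tip) [-48.  44.] x [-46.  47.]
plane tool normal [ 1.     0.005 -0.004] tilt deg 89.8 n 137 y [-57.  60.] z(tool,mm above tip) [-21.  62.] x [ 7. 10.]
```

View pics/s12.png

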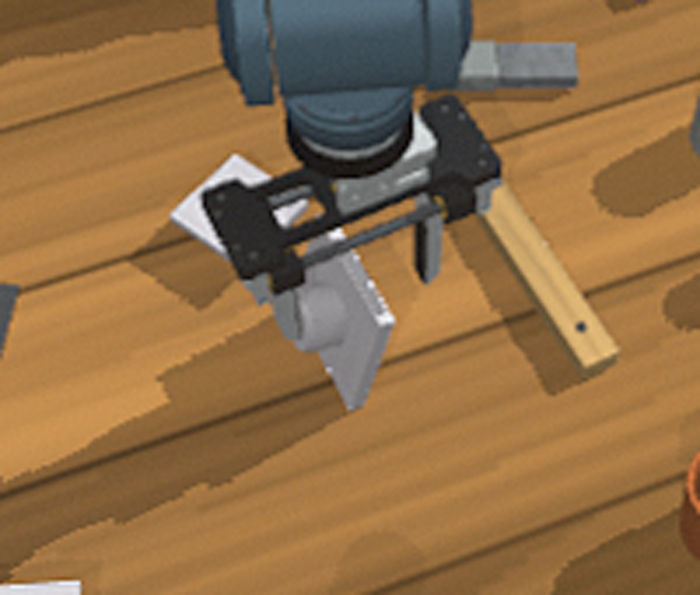

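It is 15° past vertical and falling onto the near finger. I let it lean there and then lower it by drawing that finger away.

```bash
python3 -m handwheel '[[-1,0,0,0,0],[-1,0,0,0.6,0],[-1,0,-0.6,1.1,0],[-1,0,-1.1,1.2,0],[-1,0,-1.6,1.2,0],[-1,0,-2.1,1.2,0],[-1,0,-2.6,1.2,0],[-1,0,-2.9,1.0,0]]' 25
python3 tilt4.py s13
```

```text
t: 12.08
tool_pos: [0.5519, -0.0063, 0.0467]
tool_rot: [[0.996, 0.09, 0.0], [0.09, -0.996, -0.0], [0.0, 0.0, -1.0]]
contact_force: [0.4, -0.4, 0.7]
width: 1.001
1421 [[-50.0, -56.0, -60.0], [8.0, 10.0, 34.0], [47.0, 60.0, 42.0]]
plane tool normal [ 0.009  0.009 -1.   ] tilt deg 0.8 n 610 y [-41.  57.] z(tool,mm above tip) [-37. -33.] x [-51.  46.]
plane tool normal [ 0.016  0.014 -1.   ] tilt deg 1.2 n 182 y [-41.  57.] z(tool,mm above tip) [-39. -35.] x [-51.  47.]
```

View pics/s13.png

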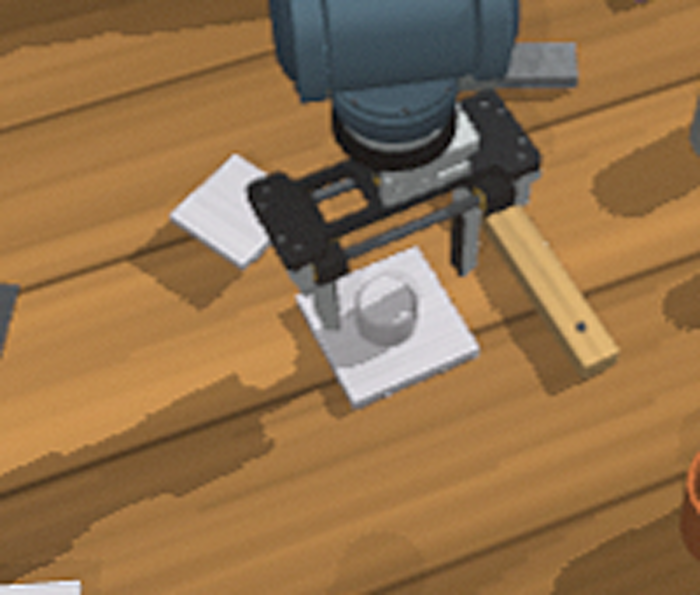

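The base lies flat with the spigot up, near crop (385,310). I grip the spigot and slide the plate to the batten.

```bash
python3 -m handwheel '[[-1,-0.2,0.8,0,0],[-1,-0.2,0.8,1.5,0],[-0.6,-0.2,0.8,2.9,0],[-0.2,-0.2,0.8,2.9,0],[0.3,-0.2,0.8,2.9,0],[0.3,-0.2,0.8,2.9,0],[0.3,-0.2,0.8,2.9,0]]' 25
python3 tilt4.py s14
python3 - <<'E'
from h import *
m=camera_model("wrist"); p,d=camera("wrist"); P=deproj("wrist",d,m); cv2.imwrite("pics/w2.png",p[:,:,::-1])
E
```

```text
t: 13.0
tool_pos: [0.5509, -0.0146, 0.0179]
tool_rot: [[0.996, 0.09, 0.001], [0.09, -0.996, -0.0], [0.001, 0.0, -1.0]]
contact_force: [-0.2, 3.4, 0.2]
width: 0.506
1228 [[-41.0, -49.0, -82.0], [14.0, 4.0, 5.0], [49.0, 49.0, 13.0]]
plane tool normal [-0.     0.002 -1.   ] tilt deg 0.1 n 491 y [-49.  49.] z(tool,mm above tip) [-7. -4.] x [-41.  49.]
plane tool normal [ 0.009  0.002 -1.   ] tilt deg 0.5 n 153 y [-50.  50.] z(tool,mm above tip) [-10.  -7.] x [-43.  50.]
```

View pics/s14.png

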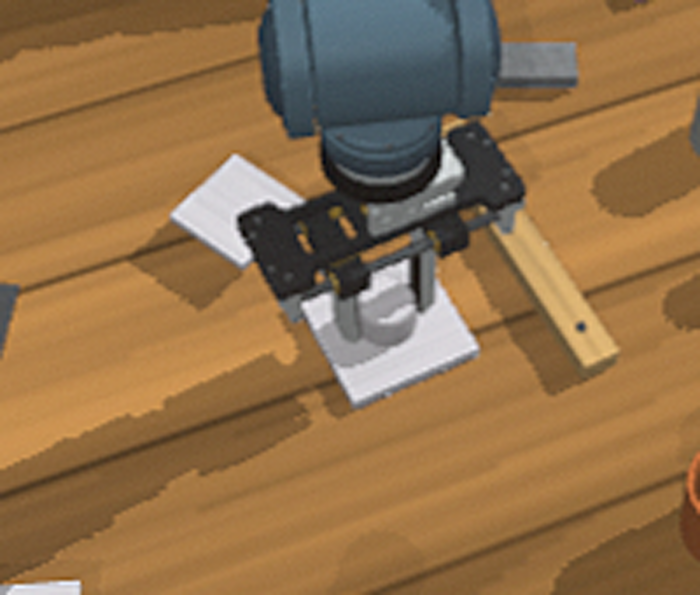

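View pics/w2.png

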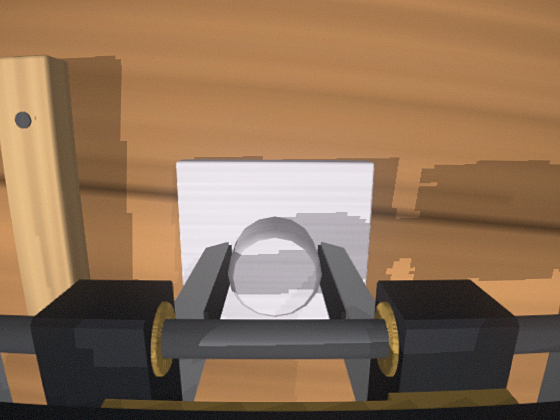

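```bash
python3 -m handwheel '[[0.3,0,0,0,0],[0.3,0,-2,0,0],[0.3,0,-4,0,0],[0.3,0,-5,0,0],[0.3,0,-5.5,0,0],[0.3,0,-5.8,0,0],[0.3,0,-6.1,0,0],[0.3,0,-6.1,0,0]]' 30
cat > flush.py <<'E'
from h import *
import sys
# base & batten edges from cameras
for n in sys.argv[1:]:
    m=camera_model(n); p,d=camera(n); P=deproj(n,d,m); z=P[...,2]
    cv2.imwrite(f"pics/fl_{n}_{int(sense()['t']*100)}.png",p[:,:,::-1])
    hsv=cv2.cvtColor(p,cv2.COLOR_RGB2HSV)
    near=(abs(P[...,0]-.53)<.16)&(abs(P[...,1]-.05)<.12)
    ba=near&(z>.015)&(z<.027)&(hsv[...,1]>60); pl=near&(z>.008)&(z<.017)&(hsv[...,1]<40)
    # batten frame
    e=np.array([.9963,.0863]); nn=np.array([-.0863,.9963]); o=np.array([.5236,.0907])
    for nm,mk in (("batten",ba),("plate",pl)):
        q=(P[mk][:,:2]-o); s=q@e*1000; t=q@nn*1000
        print(n,nm,mk.sum(),"s",np.percentile(s,[1,99]).round(1),"t",np.percentile(t,[1,99]).round(1))
        # edge fit along s bins: batten min t, plate max t
        S=[];T=[]
        for a in np.arange(np.floor(s.min()),s.max(),6):
            k=(s>=a)&(s<a+6)
            if k.sum()>4: S.append(a+3);T.append(t[k].min() if nm=="batten" else t[k].max())
        if len(S)>3:
            c=np.polyfit(S,T,1); print("  edge t=%.1f at s=0.. slope %.2f deg"%(np.polyval(c,20),np.degrees(c[0])),np.round(T,1))
E
python3 flush.py wrist top
```

```text
t: 14.1
tool_pos: [0.5458, 0.0424, 0.0181]
tool_rot: [[0.996, 0.091, 0.001], [0.091, -0.996, -0.007], [-0.0, 0.007, -1.0]]
contact_force: [-0.9, -17.3, 5.7]
width: 0.465
wrist batten 14120 s [  8.  118.3] t [-0.9 28.4]
  edge t=-0.8 at s=0.. slope -0.25 deg [-0.8 -1.  -0.7 -0.6 -0.8 -0.7 -0.9 -0.9 -0.7 -0.8 -1.  -1.1 -1.3 -1.4
 -1.2 -1.2 -1.  -0.9 -1.2 -1.4 -1. ]
wrist plate 17136 s [-17.5  68.2] t [-99.3  -1.6]
  edge t=-6.2 at s=0.. slope 13.07 deg [-21.  -22.3 -23.6  -0.7  -0.7  -0.7  -0.6  -1.   -0.8  -0.8  -0.9  -0.5
  -0.7  -0.8  -1. ]
top batten 11 s [-155.8  118.1] t [-144.4   29.8]
top plate 7 s [-146.4  -23.3] t [-99.2  90.1]
```

Wrist measurement: the plate's front edge coincides with the batten's stop face (both about −0.8 mm), and the batten pushes back with 17 N. I release and rise.

```bash
python3 -m handwheel '[[0.3,0,0.2,0,0],[-0.1,0,0.2,0,0],[-0.25,0,0.2,0,0],[-0.25,0,0.2,-2,0],[-0.25,0,0.2,-7,0],[-0.5,0,0.2,-11,0]]' 30
python3 flush.py wrist
```

```text
t: 14.95
tool_pos: [0.5448, 0.0449, 0.1284]
tool_rot: [[0.996, 0.09, -0.001], [0.09, -0.996, 0.001], [-0.001, -0.001, -1.0]]
contact_force: [0.7, 0.9, -0.1]
width: 0.694
wrist batten 7415 s [-77.2 117.9] t [-0.6 28.8]
  edge t=-0.7 at s=0.. slope -0.15 deg [-0.1 -0.2 -0.2 -0.4 -0.4 -0.4 -0.6 -0.5 -0.5 -0.6 -0.7 -0.6 -0.7 -0.7
 -0.8 -0.7 -0.8 -0.8 -0.7 -0.8 -0.7 -0.8 -0.9 -0.8 -0.8 -0.8 -0.7 -0.7
 -0.7 -0.7 -0.6 -0.6 -0.5 -1.4]
wrist plate 11696 s [-30.3  68. ] t [-99.4  -1.5]
  edge t=-0.9 at s=0.. slope -0.19 deg [-0.5 -0.9 -0.9 -1.3 -0.4 -0.7 -0.8 -1.2 -0.5 -0.5 -0.7 -0.9 -1.2 -1.4
 -0.8 -0.8 -1.1]
```

```bash
ls pics | grep fl_wrist
```

```text
fl_wrist_1415.png
fl_wrist_1500.png
```

View pics/fl_wrist_1500.png

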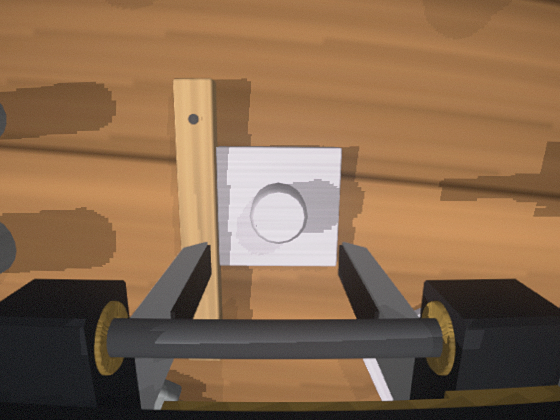

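```bash
python3 - <<'E'
from h import *
s=sense();m=camera_model("wrist"); p,d=camera("wrist"); P=deproj("wrist",d,m); z=P[...,2]
near=(abs(P[...,0]-.545)<.04)&(abs(P[...,1]-.041)<.04)&(z>.033)&(z<.045)
q=(P[near][:,:2]*1000).astype(np.float32)
print(near.sum(),"spigot",cv2.minEnclosingCircle(q),np.median(z[near]))
E
```

```text
2439 spigot ((546.1262817382812, 41.6224250793457), 21.993438720703125) 0.04056848775950522
```

Wrist view: the plate (217–341, 147–266) lies against the batten with the spigot up at (213,278); the spigot's centre is at (546.1, 41.6) mm. The wide tube is at the left edge near (245,5), the thin tube near (118,0). Next I move over the wide tube.

```bash
python3 -m handwheel '[[-1,-3.6,-6,0,0],[-1,-3.6,-12,0,0],[-1,-3.6,-18,0,0],[-1,-3.6,-24,0,0],[-1,-3.6,-26.2,0,0],[-1,-3.6,-26.2,0,0],[-1,-3.6,-26.2,0,0]]' 30
cat > tube.py <<'E'
from h import *
import sys
x0,y0,lo,hi=[float(a) for a in sys.argv[1:5]]
s=sense();m=camera_model("wrist"); p,d=camera("wrist"); P=deproj("wrist",d,m); z=P[...,2]
cv2.imwrite(f"pics/{sys.argv[5]}.png",p[:,:,::-1])
near=(np.hypot(P[...,0]-x0,P[...,1]-y0)<.045)&(z>lo)&(z<hi)
q=(P[near][:,:2]*1000).astype(np.float32)
(c,r)=cv2.minEnclosingCircle(q)
print(near.sum(),"circle",c,r,"z",np.median(z[near]))
D=(s["tool_rot"].T@(np.r_[np.array(c)/1000,s["tool_pos"][2]]-s["tool_pos"]))*100
print("tool",s["tool_pos"].round(4),"shift cm",D.round(2),"w",s["width"])
E
python3 tube.py .485 .302 .06 .08 w3
```

```text
t: 15.92
tool_pos: [0.4853, 0.301, 0.1264]
tool_rot: [[0.996, 0.089, -0.002], [0.089, -0.996, -0.001], [-0.002, 0.001, -1.0]]
contact_force: [-0.4, 0.1, -0.5]
width: 1.0
1955 circle (485.8181457519531, 303.28253173828125) 28.03034782409668 z 0.07023494416695898
tool [0.4853 0.301  0.1264] shift cm [ 0.07 -0.22 -0.  ] w 0.9996967432825253
```

View pics/w3.png

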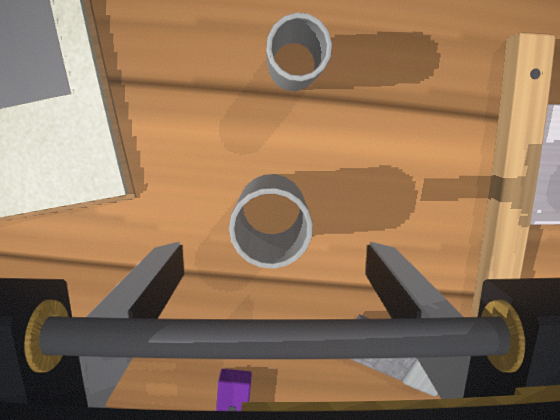

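The tube between the fingers, at (228,271), measures 28.0 mm in radius, so it is the wide one. The thin tube is at (50,298), well clear. I grasp and lift.

```bash
python3 -m handwheel '[[-1,0.05,-0.2,1,0],[-1,0.05,-0.2,5,0],[-1,0.05,-0.2,9,0],[-0.7,0.05,-0.2,9.4,0],[-0.3,0.05,-0.2,9.4,0],[0,0.05,-0.2,9.4,0],[0,0.05,-0.2,9.4,0],[0,0.05,-0.2,9.4,0],[0,0.05,-0.2,6,0],[0,0.05,-0.2,2,0],[0,0.05,-0.2,1,0],[0,0.05,-0.2,1,0]]' 30
python3 tube.py .485 .302 .12 .17 w4
```

```text
t: 17.48
tool_pos: [0.486, 0.3038, 0.1171]
tool_rot: [[0.996, 0.09, -0.0], [0.09, -0.996, -0.0], [-0.0, -0.0, -1.0]]
contact_force: [0.8, -0.6, -2.7]
width: 0.587
9631 circle (496.2001953125, 304.4723815917969) 39.70243453979492 z 0.14684704732495588
tool [0.486  0.3038 0.1171] shift cm [ 1.02  0.03 -0.  ] w 0.5871106264386923
```

View pics/w4.png

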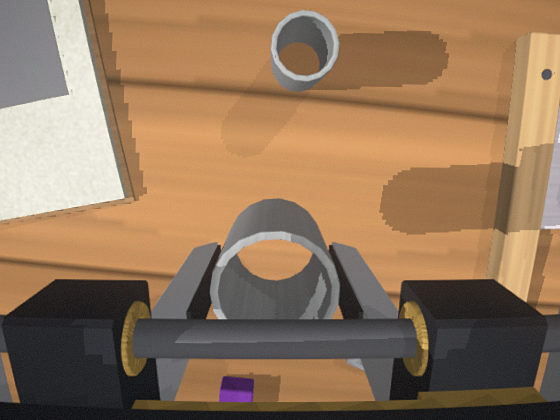

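```bash
cat > held.py <<'E'
from h import *
from scipy.optimize import least_squares
s=sense();m=camera_model("wrist"); p,d=camera("wrist"); P=deproj("wrist",d,m)
Q=(P-s["tool_pos"])@s["tool_rot"]*1000; 
r=np.hypot(Q[...,0],Q[...,1]); h=-Q[...,2]
hsv=cv2.cvtColor(p,cv2.COLOR_RGB2HSV)
k=(r<33)&(h>20)&(h<45)&(Q[...,0]>6)
print(k.sum(),"top h",np.percentile(h[k],[90,95,99]).round(1))
top=np.percentile(h[k],97)
k2=k&(abs(h-top)<1.5); q=Q[k2][:,:2]; print(len(q),np.percentile(np.hypot(q[:,0],q[:,1]),[2,50,98]))
# outer boundary points by angle
A=np.arctan2(q[:,1],q[:,0]);R=np.hypot(q[:,0],q[:,1]);o=[]
for a in np.arange(-1.2,1.2,.1):
    w=(A>=a)&(A<a+.1)
    if w.sum()>4:
        i=np.argmax(np.where(w,R,0)); j=np.argmin(np.where(w,R,99)); o.append((q[i]+q[j])/2)
o=np.array(o); f=least_squares(lambda c:np.hypot(o[:,0]-c[0],o[:,1]-c[1])-26,[0,0]); print("axis offset in tool mm",f.x.round(2),"rms",np.sqrt((f.fun**2).mean()).round(2),len(o))
print("tilt check normal of rim plane",end=" "); c=Q[k2];n=np.linalg.svd(c-c.mean(0),full_matrices=False)[2][2];print(n.round(3))
E
python3 held.py
```

```text
2908 top h [36.6 39.6 43.8]
83 [28.18018178 30.21583727 32.8542232 ]Traceback (most recent call last):
  File "held.py", line 17, in <module>
    o=np.array(o); f=least_squares(lambda c:np.hypot(o[:,0]-c[0],o[:,1]-c[1])-26,[0,0]); print("axis offset in tool mm",f.x.round(2),"rms",np.sqrt((f.fun**2).mean()).round(2),len(o))
                     ~~~~~~~~~~~~~^^^^^^^^^^^^^^^^^^^^^^^^^^^^^^^^^^^^^^^^^^^^^^^^^^^^^
    return func(*args, **kwargs)
    vector_fun = VectorFunction(
        fun_wrapped,
    ...<6 lines>...
        workers=workers
    )
    self._update_fun()
    ~~~~~~~~~~~~~~~~^^
    self.f = self.fun_wrapped(xp_copy(self.x))
             ~~~~~~~~~~~~~~~~^^^^^^^^^^^^^^^^^
    return np.atleast_1d(self.fun(x))
                         ~~~~~~~~^^^
    return self.f(x, *self.args, **self.kwargs)
           ~~~~~~^^^^^^^^^^^^^^^^^^^^^^^^^^^^^^
  File "held.py", line 17, in <lambda>
    o=np.array(o); f=least_squares(lambda c:np.hypot(o[:,0]-c[0],o[:,1]-c[1])-26,[0,0]); print("axis offset in tool mm",f.x.round(2),"rms",np.sqrt((f.fun**2).mean()).round(2),len(o))
                                                     ~^^^^^
IndexError: too many indices for array: array is 1-dimensional, but 2 were indexed
```

```bash
cat > held.py <<'E'
from h import *
from scipy.optimize import least_squares
s=sense();m=camera_model("wrist"); p,d=camera("wrist"); P=deproj("wrist",d,m)
Q=(P-s["tool_pos"])@s["tool_rot"]*1000
q=Q[203:232,240:312].reshape(-1,3); q=q[(-q[:,2]>-35)&(-q[:,2]<45)&(np.hypot(q[:,0],q[:,1])<40)]
print(len(q),"h",np.percentile(-q[:,2],[1,50,99]).round(1))
f=least_squares(lambda c:np.hypot(q[:,0]-c[0]-c[2]*q[:,2],q[:,1]-c[1]-c[3]*q[:,2])-28,[0,0,0,0],loss="soft_l1",f_scale=.7)
print("axis offset in tool mm at tip, lean",f.x.round(3),"med abs",np.median(abs(f.fun)).round(2))
E
python3 held.py
```

```text
1913 h [-30.9   7.4  35.1]
axis offset in tool mm at tip, lean [-1.859e+00  3.980e-01 -3.000e-03  1.000e-03] med abs 0.12
```

The tube is held upright (lean under 0.3°). I carry it above the spigot.

```bash
python3 -m handwheel '[[0,1,6,0,0],[0,2,12,0,0],[0,3,18,0,0],[0,3.7,24,0,0],[0,3.7,26.6,0,0],[0,3.7,26.6,1.5,0],[0,3.7,26.6,3.3,0],[0,3.7,26.6,3.3,0]]' 30
python3 - <<'E'
from h import *
for n in ("wrist","scene"):
    p,d=camera(n)
    if n=="scene": p=cv2.resize(p[140:310,200:400],None,fx=3.5,fy=3.5,interpolation=cv2.INTER_CUBIC)
    cv2.imwrite(f"pics/over_{n}.png",p[:,:,::-1])
E
```

```text
t: 18.62
tool_pos: [0.5444, 0.0437, 0.0812]
tool_rot: [[0.996, 0.091, -0.006], [0.091, -0.996, 0.001], [-0.006, -0.002, -1.0]]
contact_force: [-0.3, -0.1, -1.8]
width: 0.587
```

View pics/over_wrist.png

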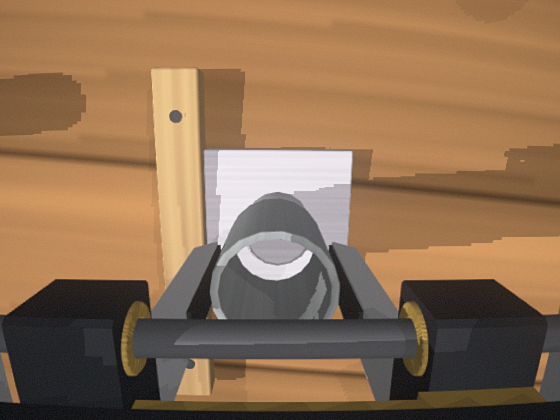

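View pics/over_scene.png

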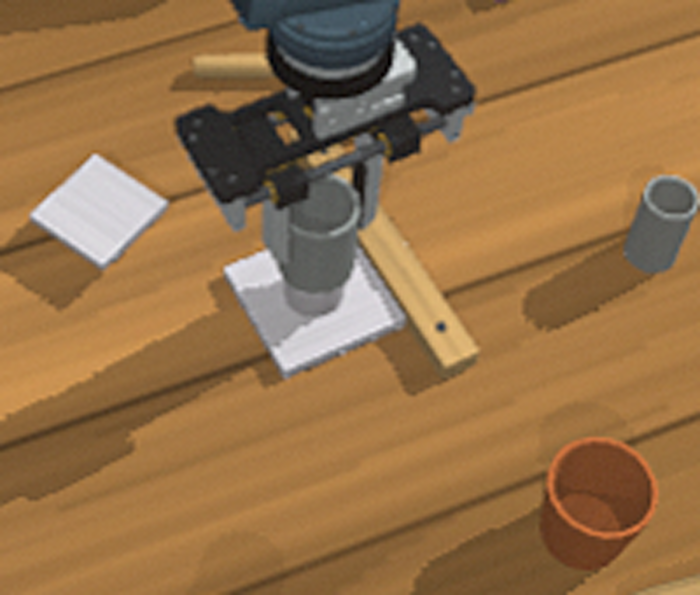

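```bash
python3 -m handwheel '[[0,0,0,0,0],[0,0,0,0,0]]' 30
```

```text
t: 18.98
tool_pos: [0.5474, 0.0425, 0.0851]
tool_rot: [[0.996, 0.09, 0.001], [0.09, -0.996, -0.0], [0.001, 0.0, -1.0]]
contact_force: [-0.3, 0.0, -2.1]
width: 0.589
```

Settled within 0.5 mm of the aim. The scene view shows the tube right above the spigot at crop (315,290). I lower in stages, watching the force.

```bash
python3 -m handwheel '[[0,0,0,0.8,0],[0,0,0,1.4,0],[0,0,0,1.8,0],[0,0,0,2.1,0],[0,0,0,2.1,0]]' 30
```

```text
t: 19.6
tool_pos: [0.5468, 0.0422, 0.0632]
tool_rot: [[0.996, 0.09, -0.0], [0.09, -0.996, 0.0], [-0.0, -0.0, -1.0]]
contact_force: [0.0, -0.2, -2.5]
width: 0.586
```

```bash
python3 -m handwheel '[[0,0,0,0.8,0],[0,0,0,1.4,0],[0,0,0,1.8,0],[0,0,0,2.0,0],[0,0,0,2.15,0],[0,0,0,2.15,0]]' 30
```

```text
t: 20.35
tool_pos: [0.5476, 0.0424, 0.0467]
tool_rot: [[0.996, 0.091, -0.002], [0.091, -0.996, -0.0], [-0.002, -0.0, -1.0]]
contact_force: [-16.4, 1.0, 31.1]
width: 0.584
```

31 N at a computed tube foot height of about 13.6 mm: it is home, or nearly so. I ease off, release and look.

```bash
python3 -m handwheel '[[0,0,0,-0.3,0],[-0.3,0,0,-0.3,0],[-0.5,0,0,-0.3,0],[-0.5,0,0,-0.3,0],[-0.5,0,0,-4,0],[-0.5,0,0,-9,0],[-0.5,0,0,-9,0]]' 30
python3 - <<'E'
from h import *
s=sense();m=camera_model("wrist"); p,d=camera("wrist"); P=deproj("wrist",d,m); z=P[...,2]; cv2.imwrite("pics/w9.png",p[:,:,::-1])
near=(np.hypot(P[...,0]-.546,P[...,1]-.042)<.034)&(z>.07)&(z<.095)
c=P[near]*1000; print(near.sum(),"rim z",np.percentile(c[:,2],[5,50,95]).round(1),cv2.minEnclosingCircle(c[:,:2].astype(np.float32)))
A=np.c_[c[:,:2]-c[:,:2].mean(0),np.ones(len(c))]; print("rim plane slopes",np.linalg.lstsq(A,c[:,2],rcond=None)[0].round(4))
p,d=camera("scene"); cv2.imwrite("pics/s20.png",cv2.resize(p[140:310,200:400,::-1],None,fx=3.5,fy=3.5,interpolation=cv2.INTER_CUBIC))
E
python3 flush.py wrist
```

```text
t: 21.22
tool_pos: [0.5502, 0.0419, 0.1364]
tool_rot: [[0.996, 0.09, 0.009], [0.09, -0.996, -0.001], [0.009, 0.002, -1.0]]
contact_force: [0.6, -0.1, -0.9]
width: 0.749
2107 rim z [71.9 82.1 83.6] ((545.84912109375, 41.77578353881836), 28.029726028442383)
rim plane slopes [2.40000e-02 6.70000e-03 8.03239e+01]
wrist batten 7376 s [-76.5 118.1] t [-0.6 28.8]
  edge t=-0.6 at s=0.. slope -0.16 deg [-0.  -0.1 -0.3 -0.3 -0.4 -0.4 -0.5 -0.3 -0.4 -0.6 -0.7 -0.6 -0.6 -0.6
 -0.6 -0.8 -0.8 -0.7 -0.8 -0.8 -0.7 -0.8 -0.8 -1.  -0.8 -0.8 -0.8 -0.6
 -0.6 -0.8 -0.6 -0.6 -0.6 -1.3 -0.6]
wrist plate 7985 s [-30.   68.2] t [-99.7  -1.4]
  edge t=-0.9 at s=0.. slope -0.17 deg [-1.1 -0.6 -0.7 -1.  -1.2 -0.4 -0.5 -0.9 -1.1 -0.6 -0.6 -0.8 -1.1 -1.4
 -1.5 -0.8 -0.9]
```

View pics/w9.png

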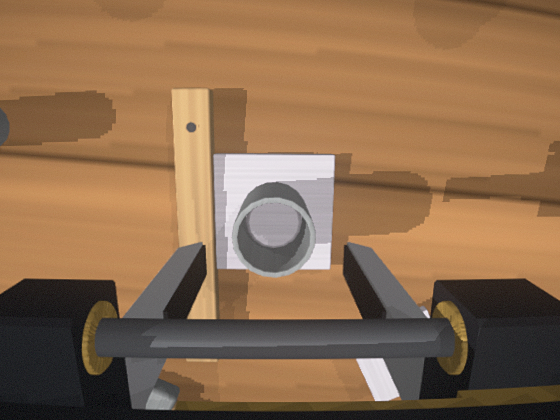

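View pics/s20.png

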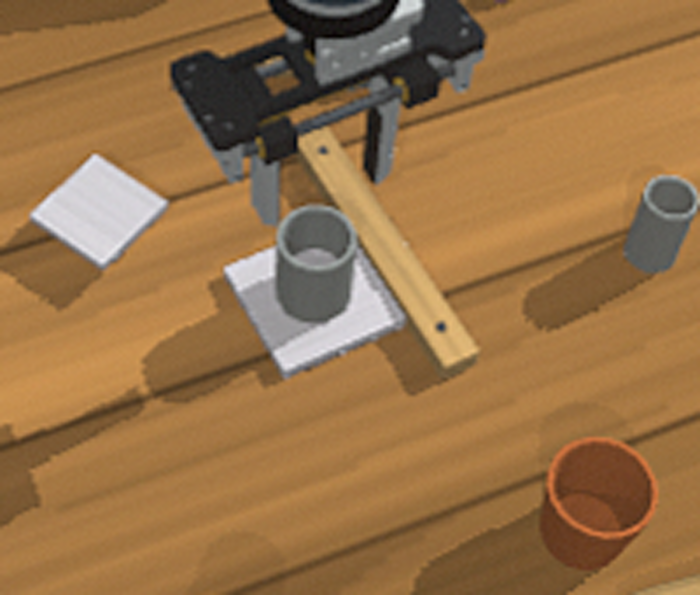

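The tube's rim is at 82.1 mm (12 + 70 = 82 expected), the tube is centred over the spigot, and the plate edge and stop face agree within 0.3 mm. I draw the arm well up and do a last check.

```bash
python3 -m handwheel '[[-0.5,0,0,-5,0],[-0.5,0,0,-8,0],[-0.5,0,8,-8,0],[-0.5,0,14,-8,0],[-0.5,0,14,-8,0],[-0.5,0,14,-8,0]]' 30
python3 - <<'E'
from h import *
p,d=camera("top"); P=deproj("top",d); z=P[...,2]; cv2.imwrite("pics/top9.png",p[:,:,::-1])
def circ(x,y,lo,hi,r=.045):
    k=(np.hypot(P[...,0]-x,P[...,1]-y)<r)&(z>lo)&(z<hi); q=P[k]*1000
    if len(q)<5: return None
    return len(q),q[:,:2].mean(0).round(1),np.median(q[:,2]).round(1)
print("thin (599.4,294.8)",circ(.599,.295,.05,.09)); print("jar (784.5,-124.7)",circ(.7845,-.1247,.03,.12)); print("wide on base",circ(.546,.042,.06,.095)); print("cup",circ(.79,.13,.05,.09,.07))
E
python3 - <<'E'
from h import *
a=cv2.imread("pics/top0.png").astype(int);b=cv2.imread("pics/top9.png").astype(int)
for n,(r0,r1,c0,c1) in dict(cup=(108,145,215,250),jar=(105,142,302,335),thin=(176,200,170,192)).items(): print(n,abs(a-b)[r0:r1,c0:c1].mean().round(2))
E
```

```text
t: 22.12
tool_pos: [0.5588, -0.0973, 0.2102]
tool_rot: [[0.996, 0.088, -0.003], [0.088, -0.996, 0.002], [-0.003, -0.002, -1.0]]
contact_force: [-0.2, -0.1, -1.4]
width: 0.75
thin (599.4,294.8) (86, array([599.1, 294.7]), np.float64(65.9))
jar (784.5,-124.7) (431, array([ 781.2, -123.5]), np.float64(82.9))
wide on base (104, array([546.4,  42.6]), np.float64(79.8))
cup (169, array([785.3, 140.8]), np.float64(65.7))
cup 1.56
jar 1.7
thin 1.62
```

View pics/top9.png

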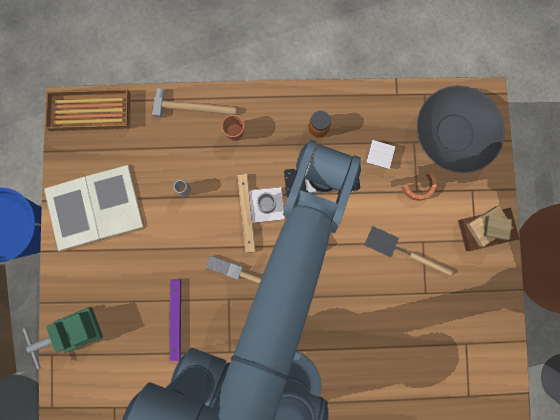

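The top view shows the base with the tube on it at (204,266) against the batten. The thin tube (187,180), cup (127,233) and jar (124,319) have not moved.

```bash
python3 -c "
from workcell import *
print(finish_job())"
```

```text
the job is handed in; nothing more can be done
None
```

The base is turned over with its spigot up, flush against the batten, and the wide tube stands fully down on the plate. I handed the job in at about 22 s of the 58 s allowed.

**How it was done:**
- **Turning:** The tool only points straight down, so I pressed one open finger on the rim to tilt the base. I then pinched and lifted it to 69° and pushed its rim against the batten's stop face to bring it vertical. I stood it on its edge 15 cm back from the batten and tipped it over, meaning to let it down on a finger. By the next picture it already lay flat, so I did not see how the last part of the fall went.
- **Flush:** I gripped the spigot and pushed the plate against the batten until the batten pushed back with about 17 N.
- **Tube:** I picked the tube with a measured radius of 28.0 mm, the wide one, and lowered it over the spigot. It met 31 N at the bottom, so I eased off and released it.

**Last checks:**
- The tube's rim is at 82.1 mm in the wrist camera, against 82 mm expected when fully home. The top camera gave 79.8 mm, and it reads 3–4 mm low on tube rims.
- The plate edge and the stop face agree within about 0.3 mm and are parallel within about 0.1°.
- The thin tube, cup and jar look unmoved in before-and-after pictures, and the arm was clear of everything.
- The fitted slope of the tube's rim came out about 1.4°. Points from the tube's wall got into that fit, so I did not rely on it.

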